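# Reset the sample mill, lock its grinding cup in and hold it in the run position

## Task

The sample mill has tripped: press its overload reset button fully down and let it come back up, then take the loaded grinding cup from the tray and, keeping it upright, set it into the mill's socket, push it down against the spring and turn it a quarter turn clockwise, as far as the run position. The run switch springs back, so keep hold of the cup there: the program finishes while the gripper still holds the cup down in the socket and turned to run. Leave the other things on the bench where they are.

Things in the scene. Friction and masses are not known exactly. Their poses are not given: they have to be found in the camera images.
- mill: Sample mill, fixed: white bench unit with grey deck, 210 mm along its x, 160 mm along its y, deck 100 mm above the bench; origin under its middle. x runs from the control end (button, display, knob) to the socket end, z up. At the control end a black bar knob, 30 mm wide and 16 mm high, at x -72, y -47 mm is the speed knob, not the button.
- reset_button_top (a point): Centre of the top of the mill's overload reset button: round white cap of 20 mm diameter standing out of a black ring 36 mm wide and 12 mm high on the deck, at mill x -72, y +47 mm. Its top is 18 mm above the deck, 118 mm above the bench. Pressed straight down.
- reset_button (a joint): Travel of the reset button: 0 up, 0.006 m fully down; its spring takes 1.5 N at the start and 5 N fully down, and brings it back up.
- socket (a point): Centre of the mouth of the bayonet socket, level with its collar's top, 128 mm above the bench, at mill x +30, y 0; axes as the mill's. Aluminium collar 98 mm across, 28 mm above the deck; round opening 67 mm wide with two opposite notches for the cup's lugs. The flange is 6 mm thick; below it the lugs can turn.
- notch (a point): Middle of one of the two notches in the socket's flange, 38 mm from the socket's axis and level with the mouth; the other is opposite. They lie on the line 45 degrees (0.785 rad) counter-clockwise, seen from above, from the mill's x axis. Each is 18 mm wide and reaches 43 mm from the axis: the lugs go in there.
- plate (a joint): Travel of the sprung plate in the socket: 0 free, 0.0085 m on the hard floor; 3.5 N at the start, 8 N at 5 mm, 11 N at the floor. The cup set on the free plate has its underside 12 mm below the mouth, its lugs still caught in the notches; 5 mm further down it can turn. Turned and eased up against the flange it reads about 0.005.
- switch_ring (a joint): Angle of the spring-return run switch, a ring in the socket pushed round by the lugs: 0 at rest, 1.5 rad at its stop, growing clockwise seen from above. The lugs meet it after 0 to 0.16 rad, so a quarter turn of the cup reads about 1.4 to 1.5. Return spring 0.06 N m at the start, 0.21 at the stop: let go, it turns ring and cup back. The mill runs above 1.25.
- cup_grip (a point): Centre of the grip of the closed grinding cup, 88 mm above its underside: a black block 60 mm long (cup x), 46 mm across its two flat sides (cup y), 34 mm high (17 mm above and below the point). The cup stands upright (z up) on the tray, 105 mm tall, steel body 56 mm across; 0.28 kg, give or take a fifth. Half a turn gives the same cup.
- cup_lug (a point): Middle of one of the cup's two steel bayonet lugs, 12 mm wide and 7 mm high, 4 to 11 mm above the underside. They stick out at cup +x (this one) and -x, below the two ends of the grip, to 40 mm from the axis. The point is 35.5 mm from the axis, 7.5 mm above the underside. The round black base between them is 62 mm across, lower edge chamfered.
- tray: Shallow steel tray, 220 x 260 mm, rim 16 mm high, fixed; origin under its centre. The cup and two other vessels stand on its floor, 4 mm above the bench, in any order.
- canister_mid (a point): Bystander: lidded steel can, round, 62 mm across and 94 mm tall, with a round black screw lid (no lugs, no flats), on the tray; the point is half-way up.
- jar_mid (a point): Bystander: squat glass jar with white lid, 60 mm across and 66 mm tall, on the tray; the point is half-way up.
- flask_a_mid (a point): Bystander: conical glass flask, 82 mm across the foot and 135 mm tall, at the far side of the bench; the point is 60 mm up.
- flask_b_mid (a point): Bystander: a second conical glass flask like the first; the point is 60 mm up.
- reagent_mid (a point): Bystander: amber glass bottle, 68 mm across and 150 mm tall; the point is half-way up.
- beaker_mid (a point): Bystander: open glass beaker, 70 mm across and 90 mm tall; the point is half-way up.
- brush_grip (a point): Bystander: cleaning brush, 170 mm long, lying on the bench in front of the robot; the point is in its handle.
Mind the look-alikes: they are no part of the job. What is shaped like the part that bears cup_grip but blue, green or yellow is not meant.

How it is judged (in metres and radians):
On the way, in this order (a step that is already met when the one before it is completed fails the run):
1. the reset button is fully down (value of joint reset_button above 0.0052 m), for 0.05 s.
2. the reset button has been let up (value of joint reset_button below 0.001 m), for 0.1 s.
3. the gripper holds the cup in the socket, lugs in the notches, pushed down against the spring and not yet turned (horizontal distance between cup_grip and socket below 0.006 m and z of cup_grip in the frame of socket below 0.0735 m and angle between cup_grip's own z axis and vertical below 0.08 rad and value of joint plate above 0.004 m and value of joint switch_ring below 0.3 rad and contact force between the fingers and cup above 1 N), for 0.05 s.
4. the cup is turned to the run position (horizontal distance between cup_grip and socket below 0.006 m and z of cup_grip in the frame of socket below 0.0735 m and angle between cup_grip's own z axis and vertical below 0.08 rad and value of joint switch_ring above 1.25 rad and contact force between the fingers and cup above 2 N), for 0.2 s.
At the end, for the whole second after the job is handed in: The gripper still holds the cup (over 2 N) at rest and upright (0.08 rad) in the socket, within 6 mm of its axis, pressing the plate down over 3 mm, turned so that the run switch reads over 1.25 rad; the reset button is up. So through the last second (all of step 4 and value of joint plate above 0.003 m and value of joint reset_button below 0.001 m and linear speed of cup below 0.02 m/s and angular speed of cup below 0.2 rad/s); the arm keeps its last pose, push and grip.
It fails at once if a bystander is moved more than 30 mm (distance of any of canister_mid, jar_mid, flask_a_mid, flask_b_mid, reagent_mid, beaker_mid, brush_grip from where it was at the start of the episode above 0.03 m).
It fails at once if the loaded cup is tipped by more than 0.6 rad (angle between cup_grip's own z axis and vertical above 0.6 rad).
It also fails if it takes over 64 s, if anything falls off the work surface, if the arm or the gripper's body presses on something with over 40 N, if the wrist force passes 120 N, or if a joint passes its speed limit or range.

## Robot

A 6-joint arm with a two-finger parallel gripper is mounted at the origin on the work surface. World frame = base frame: x ahead of the robot, y to its left, z up, the work surface at z = 0. Lengths are in mm, angles in rad, forces in N, time in s.
With the tool pointing down it reaches from about 350 to 975 mm from the base axis. Payload 7.1 kg.
Tool frame: the origin (TCP) lies midway between the tips of the shut fingers; the grasp point (between the pads) lies 19 mm behind it; z points along the fingers, y is the line along which they close (so a half turn about z gives the same grasp; the last joint's range is limited). The gripper opens to 88 mm and grips with 3 to 60 N. Pads are 20 mm wide; open, the fingers measure 115 mm over their backs; the gripper's body (75 mm by 178 mm) begins 61 mm behind the grasp point.
Start: joints at [-1.313, 0.423, 1.63, -0, 1.089, -0.019], TCP at [170.818, -601.187, 222.675] pointing down, gripper open.
Joint ranges: [-3, 3], [-0.9, 2.11], [0.09, 2.58], [-1.31, 4.45], [0.11, 2.69], [-2.54, 2.54]. Speed limits (rad/s): [2.39, 2.39, 3.01, 3.14, 3.14, 3.14].

## Interface

Orientations are given as a rotation vector (axis times angle).
In Python, from cell import env, viewer, ticket, models gives the robot as it stands. The module is installed in compiled form; this text tells all that it offers.
- The arm moves only by the tool apply_moves, never from a script. Its argument "series" is a list of rows, each an object of numbers: "dx", "dy", "dz": the shift along the tool's x, y, z in mm; "turn": the turn about the tool's z in rad. A call has 1 to 12 rows; each row is the pose to reach, as a shift and turn from the pose commanded when the call began, along the tool's axes at that moment; what a row does not reach only later rows make up. A row lasts 1/12 s, in which the tool goes at most 41.7 mm and 7.16 degrees, less where a joint would pass 70% of its speed; a pose out of reach is approached as far as the arm can. A call with a gripper value outside its range is refused whole. "claw" is the closure in counts, from 0 (fully open) to 255 (shut), set as the call begins (left out, the last holds). The fingers move at their own pace and stop on an object; "newtons" is the grip in N (left out, the last holds). Time passes only in rows, so rows that repeat a pose let the fingers close. It gives the time, the measured TCP pose, the force, the opening and the grip force at its end, in the units of the state.
- env.get_obs(): the state, without advancing time (a new reading comes with each control period).
- viewer.get_image(name): name is "scene" or "top" or "wrist"; returns a dict with "frame" (420x560x3 uint8, red, green, blue), "fov_y" (degrees; the focal length in pixels is half the picture's height over the tangent of half this angle, whatever the lens; pixels are square), "cx", "cy" (the principal point, pixels), "world_to_cam" (4x4, takes a point from world to camera coordinates); the wrist camera has in their place "mount" (4x4, takes a point from camera to tool coordinates, whose origin is the TCP and whose axes are the flange's). Camera axes: x right, y up, looking along -z (the intrinsics and any distortion apply to the point x, -y, -z); pixel columns grow to the right and rows downward; lengths in mm; the calibration is good to about 2 mm. A picture is of the moment at which its call begins: read the wrist's pose just before it. There is no depth.
- ticket.sign_off(): hands the job in; it is judged then, once.
Trained networks look in a picture, given as the dict that the camera call returned (one of the last four; its "shot" number tells which), for a name from the list of things; names that differ only in an ending like _2 or _b are one class to them, and where a whole thing is asked for, a point or a joint stands for the part that bears it (a point fixed in the world has none). Each returns a list of dicts, best first, with "p" (0 to 1); they miss things now and then, are a little off and sometimes report something else, mostly with a low value. They report only what shows in the picture. A call takes as long as a camera call. They do not tell look-alikes from the thing itself.
- models.boxes_of(picture, name): "pixel" ([column, row] in pixels, amid what is visible of it).
- models.place_of(picture, name): "pixel" ([column, row] in pixels: a listed point, or the origin of a listed thing).
The state is a dict: "clock": time; "q": joint angles; "qvel": joint speeds; "joint_efforts": joint torques, N m; "position": TCP position; "orientation": TCP orientation; "wrist_force": force on the tool from outside, world axes, zero at the start; "wrist_torque": the same for the moment, N m; "gripper_width": finger opening in mm; "finger_force": force on a finger pad.
Only numpy, scipy, OpenCV 4.12 (cv2) and the standard library are available. Lean on these libraries where they do the work, as an engineer would, in place of code of your own. Each camera call takes 0.05 s, during which the arm holds its last target. There are 200 camera calls.

## Working session

There is one attempt and no reset: what is moved stays moved. The work goes in short steps, Python scripts to look and compute and a tool call to move; the robot and the scene stay as the last step left them, time stands still between calls to the robot, and variables do not carry over. Pictures are saved under pics/ and viewed, at most 10 in all, crops included, and the job is handed in when it is done.

Besides the shell and the picture viewer there is one more tool, called after "Emit:" by a JSON object that holds its "method" and its "body", one argument or row to a line. apply_moves: Moves the arm, as the interface text tells. Its arguments: {"type":"object","properties":{"series":{"type":"array"},"claw":{"type":"number"},"newtons":{"type":"number"}},"required":["series"]}

```bash
mkdir -p pics; cat > h.py <<'E'
import numpy as np, cv2
from cell import env, viewer, ticket, models
from scipy.spatial.transform import Rotation as R
def cam(p, obs=None):
    f=p["frame"].shape[0]/2/np.tan(np.radians(p["fov_y"])/2)
    if "world_to_cam" in p: T=np.linalg.inv(np.array(p["world_to_cam"]))
    else:
        W=np.eye(4);W[:3,:3]=R.from_rotvec(obs["orientation"]).as_matrix();W[:3,3]=obs["position"];T=W@np.array(p["mount"])
    return f,T
def hit(p,px,z,obs=None):
    f,T=cam(p,obs)
    d=T[:3,:3]@np.array([(px[0]-p["cx"])/f,-(px[1]-p["cy"])/f,-1]);o=T[:3,3]
    return o+d*(z-o[2])/d[2]
def proj(p,X,obs=None):
    f,T=cam(p,obs);c=np.linalg.inv(T)@np.append(X,1)
    return [p["cx"]+f*c[0]/-c[2],p["cy"]-f*c[1]/-c[2]]
def save(p,n,crop=None,s=1):
    im=cv2.cvtColor(p["frame"],cv2.COLOR_RGB2BGR)
    if crop: a,b,c,d=crop; im=im[b:d,a:c]
    cv2.imwrite("pics/"+n,cv2.resize(im,None,fx=s,fy=s,interpolation=cv2.INTER_CUBIC))
E
python3 - <<'E'
from h import *
o=env.get_obs();print({k:np.round(v,3) for k,v in o.items()})
ims=[]
Z={"reset_button_top":118,"socket":128,"notch":128,"cup_grip":92,"cup_lug":11.5,"canister_mid":51,"jar_mid":37,"mill":0,"tray":0,"brush_grip":10,"flask_a_mid":60,"reagent_mid":75,"beaker_mid":45}
for n in("scene","top"):
    p=viewer.get_image(n);ims.append(p["frame"]);print(n,[k for k in p], p["cx"],p["cy"],p["fov_y"], p.get("distortion"))
    save(p,n+".png",None,1.42)
    for k,z in Z.items():
        for r in models.place_of(p,k)[:4]:
            if r["p"]>.15: print(k,round(r["p"],2),np.round(r["pixel"]),np.round(hit(p,r["pixel"],z)))
E
```

```text
{'clock': np.float64(0.0), 'q': array([-1.313,  0.424,  1.631,  0.   ,  1.089, -0.019]), 'qvel': array([-0.001,  0.002, -0.001,  0.   , -0.   , -0.   ]), 'joint_efforts': array([ 1.0000e-03, -5.4462e+01, -2.7366e+01,  6.4000e-02,  2.3000e-02,
       -0.0000e+00]), 'position': array([ 170.671, -600.668,  221.918]), 'orientation': array([-3.11 , -0.433,  0.   ]), 'wrist_force': array([0.724, 1.051, 0.578]), 'wrist_torque': array([ 0.014, -0.013,  0.002]), 'finger_force': np.float64(0.0), 'gripper_width': np.float64(88.002)}
scene ['frame', 'fov_y', 'cx', 'cy', 'world_to_cam', 'shot'] 283.10313418814405 221.3088572647674 43.92138397351169 None
reset_button_top 0.45 [210. 174.] [ 459. -188.  118.]
reset_button_top 0.44 [277. 199.] [537.  36. 118.]
socket 0.65 [180. 187.] [ 567. -231.  128.]
notch 0.96 [182. 197.] [ 614. -201.  128.]
notch 0.39 [277. 201.] [563.  43. 128.]
cup_grip 0.87 [403. 248.] [624. 375.  92.]
cup_grip 0.79 [380. 272.] [733. 334.  92.]
cup_grip 0.76 [411. 218.] [487. 382.  92.]
cup_grip 0.69 [319. 222.] [571. 158.  92.]
cup_lug 0.82 [418. 248.] [495. 413.  12.]
cup_l
[... 894 characters left out ...]
.]
cup_grip 0.65 [330. 210.] [592. -64.  92.]
cup_grip 0.62 [228. 219.] [568. 153.  92.]
cup_lug 0.94 [115. 258.] [488. 415.  12.]
cup_lug 0.79 [246. 223.] [571. 120.  12.]
cup_lug 0.73 [158. 148.] [748. 329.  12.]
cup_lug 0.7 [134. 221.] [573. 375.  12.]
jar_mid 0.69 [394. 201.] [ 623. -218.   37.]
jar_mid 0.59 [202. 265.] [474. 215.  37.]
jar_mid 0.23 [408. 217.] [ 586. -250.   37.]
mill 0.71 [397. 233.] [ 552. -235.    0.]
tray 0.6 [226. 246.] [519. 164.   0.]
brush_grip 0.85 [299. 308.] [379.  -3.  10.]
flask_a_mid 0.79 [382. 135.] [ 771. -190.   60.]
reagent_mid 0.59 [216. 136.] [758. 187.  75.]
beaker_mid 0.93 [320. 129.] [788. -48.  45.]
beaker_mid 0.36 [384. 137.] [ 772. -197.   45.]
```

View pics/scene.png

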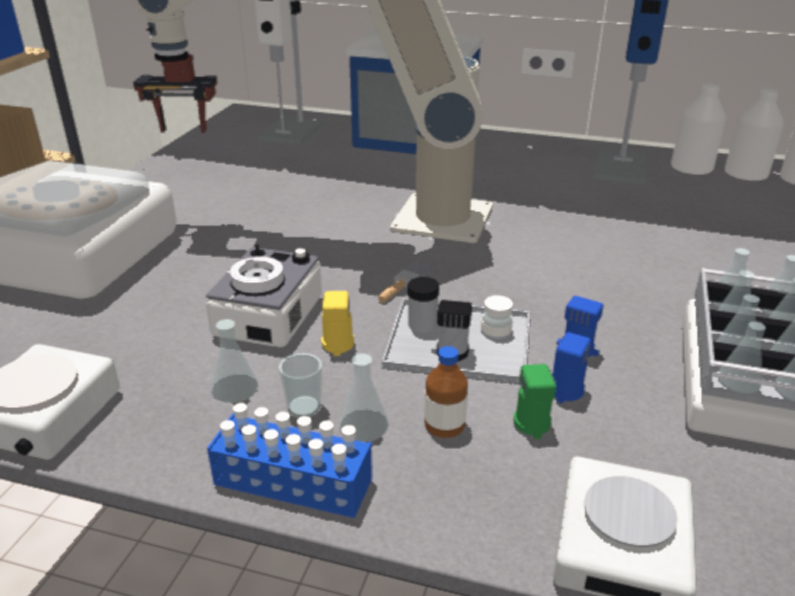

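View pics/top.png

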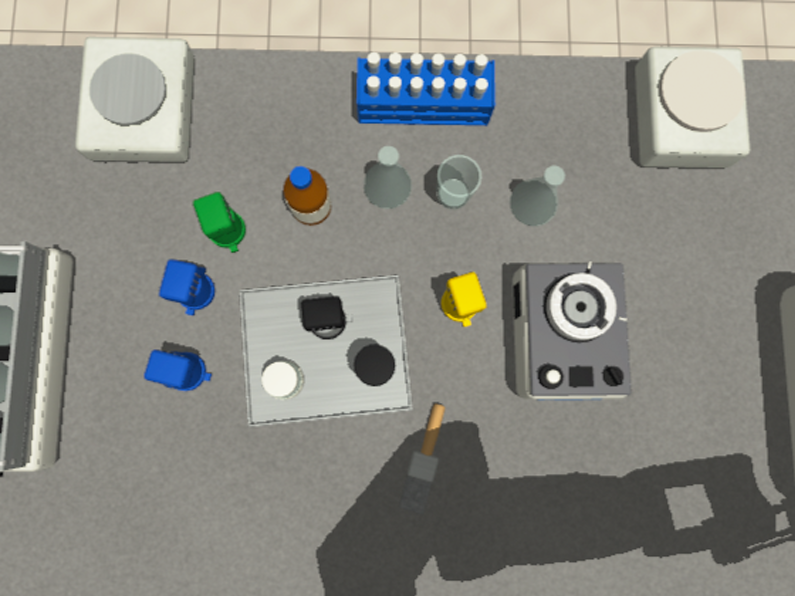

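The cup must be the black-gripped vessel on the tray, at top (228,219) and scene (319,222). It could be confused with:
- the round black-lidded canister at top (264,256)
- the blue look-alikes at top (129,199) and (123,260)
- the green one at (152,155)
- the yellow one at (327,208)

The button is the white cap at top (388,265). The knob is at (431,265) and the socket at (409,216). I'm moving above the button with the fingers shut.

Emit:
{"method": "apply_moves", "body": {
  "series": [
    {"dx": 33,"dy": -26},
    {"dx": 66,"dy": -52},
    {"dx": 99,"dy": -78},
    {"dx": 132,"dy": -104},
    {"dx": 165,"dy": -130},
    {"dx": 198,"dy": -156},
    {"dx": 231,"dy": -182},
    {"dx": 264,"dy": -208},
    {"dx": 297,"dy": -234},
    {"dx": 330,"dy": -260},
    {"dx": 360,"dy": -285},
    {"dx": 380,"dy": -300}
  ],
  "claw": 255,
  "newtons": 20
}}

```text
invalid input
```

```bash
python3 - <<'E'
from h import *
o=env.get_obs();p=viewer.get_image("wrist");save(p,"w1.png",None,1.42)
print(o["position"],o["orientation"],np.round(p["mount"],2),p["fov_y"])
for k,z in {"reset_button_top":118,"socket":128,"notch":128}.items():
    for r in models.place_of(p,k)[:3]:
        if r["p"]>.15: print(k,round(r["p"],2),np.round(r["pixel"]),np.round(hit(p,r["pixel"],z,o)))
E
```

```text
[ 170.81551734 -601.17271949  222.66686787] [-3.11150315e+00 -4.33371656e-01 -1.69053860e-05] [[  -0.      0.96    0.27   74.92]
 [   1.      0.      0.     -0.66]
 [   0.      0.27   -0.96 -161.76]
 [   0.      0.      0.      1.  ]] 58.05760445514708
```

View pics/w1.png

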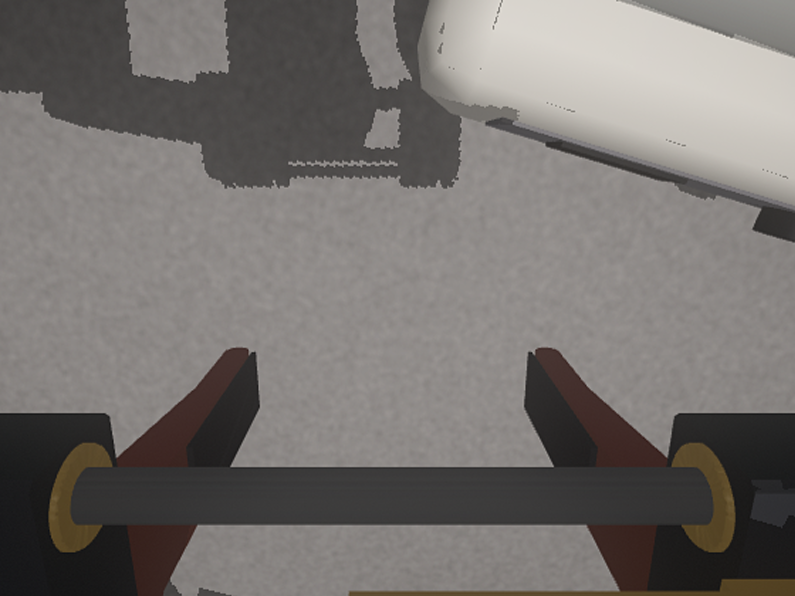

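The picture shows only bench, shadow and the shaker at upper right (600,80). The call was refused, so I'll give every field in each row.

Emit:
{"method": "apply_moves", "body": {
  "series": [
    {"dx": 33,"dy": -26,"dz": 0,"turn": 0},
    {"dx": 66,"dy": -52,"dz": 0,"turn": 0},
    {"dx": 99,"dy": -78,"dz": 0,"turn": 0},
    {"dx": 132,"dy": -104,"dz": 0,"turn": 0},
    {"dx": 165,"dy": -130,"dz": 0,"turn": 0},
    {"dx": 198,"dy": -156,"dz": 0,"turn": 0},
    {"dx": 231,"dy": -182,"dz": 0,"turn": 0},
    {"dx": 264,"dy": -208,"dz": 0,"turn": 0},
    {"dx": 297,"dy": -234,"dz": 0,"turn": 0},
    {"dx": 320,"dy": -252,"dz": 0,"turn": 0},
    {"dx": 340,"dy": -268,"dz": 0,"turn": 0},
    {"dx": 350,"dy": -275,"dz": 0,"turn": 0}
  ],
  "claw": 255,
  "newtons": 20
}}

```text
clock: 2.6
position: [433.7, -238.6, 222.9]
orientation: [-3.111, -0.437, -0.001]
wrist_force: [-0.6, -0.3, 0.3]
gripper_width: 11.4
finger_force: 0.0
```

```bash
python3 - <<'E'
from h import *
o=env.get_obs();p=viewer.get_image("wrist");save(p,"w2.png",None,1.42)
print(o["position"],o["orientation"])
for k,z in {"reset_button_top":118,"socket":128,"notch":128}.items():
    for r in models.place_of(p,k)[:3]:
        if r["p"]>.15: print(k,round(r["p"],2),np.round(r["pixel"]),np.round(hit(p,r["pixel"],z,o)))
E
```

```text
[ 433.73475073 -238.64546476  222.89375946] [-3.11089027e+00 -4.37330556e-01 -9.46139480e-04]
reset_button_top 0.8 [210. 131.] [ 474. -179.  118.]
```

View pics/w2.png

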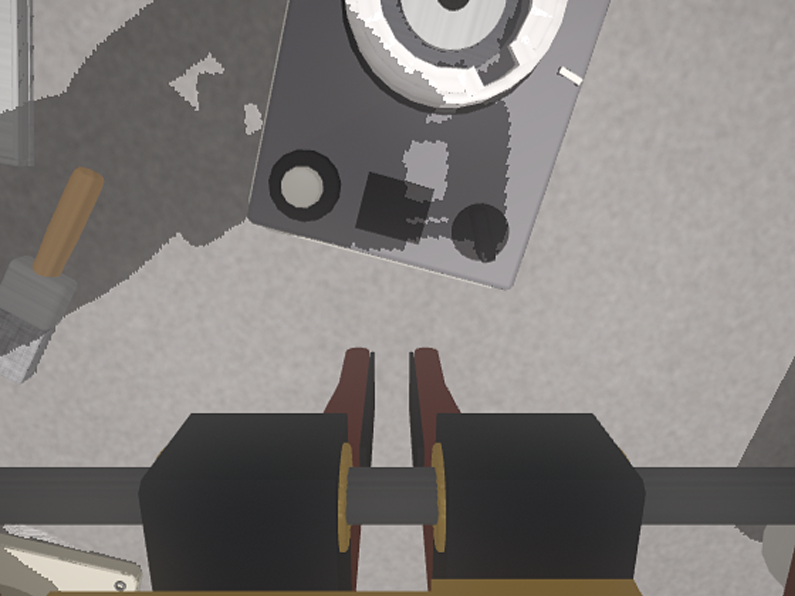

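The button cap is at (302,187), which agrees with the network. I'll go above it and down to just over the cap.

Emit:
{"method": "apply_moves", "body": {
  "series": [
    {"dx": 25,"dy": -20,"dz": 10,"turn": 0},
    {"dx": 45,"dy": -37,"dz": 30,"turn": 0},
    {"dx": 55,"dy": -45,"dz": 60,"turn": 0},
    {"dx": 55,"dy": -45,"dz": 85,"turn": 0},
    {"dx": 55,"dy": -45,"dz": 95,"turn": 0},
    {"dx": 55,"dy": -45,"dz": 95,"turn": 0}
  ]
}}

```text
clock: 3.3
position: [470.8, -183.2, 125.5]
orientation: [-3.109, -0.431, 0.007]
wrist_force: [-0.4, -0.6, 0.5]
gripper_width: 0.7
finger_force: 0.0
```

```bash
python3 - <<'E'
from h import *
o=env.get_obs();p=viewer.get_image("wrist");save(p,"w3.png",None,1.42)
print(o["position"],o["orientation"])
for k,z in {"reset_button_top":118,"socket":128,"notch":128}.items():
    for r in models.place_of(p,k)[:3]:
        if r["p"]>.15: print(k,round(r["p"],2),np.round(r["pixel"]),np.round(hit(p,r["pixel"],z,o)))
E
```

```text
[ 470.78554826 -183.16847673  125.50681253] [-3.10949182 -0.43093873  0.00706591]
reset_button_top 0.56 [274. 259.] [ 472. -181.  118.]
```

View pics/w3.png

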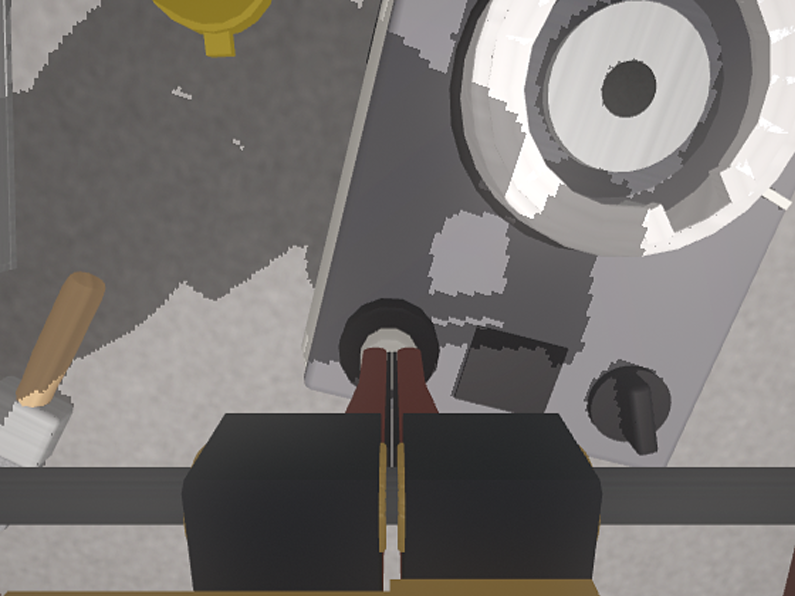

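The shut fingers are over the cap (390,345). Pressing now.

Emit:
{"method": "apply_moves", "body": {
  "series": [
    {"dx": 3,"dy": -2,"dz": 4,"turn": 0},
    {"dx": 3,"dy": -2,"dz": 9,"turn": 0},
    {"dx": 3,"dy": -2,"dz": 13,"turn": 0},
    {"dx": 3,"dy": -2,"dz": 14,"turn": 0},
    {"dx": 3,"dy": -2,"dz": 14,"turn": 0},
    {"dx": 3,"dy": -2,"dz": 14,"turn": 0}
  ]
}}

```text
clock: 4.0
position: [476.8, -180.6, 115.9]
orientation: [3.11, 0.434, 0.005]
wrist_force: [-4.0, 1.0, 22.6]
gripper_width: 0.5
finger_force: 11.6
```

```bash
python3 - <<'E'
from h import *
o=env.get_obs();p=viewer.get_image("wrist");save(p,"w4.png",(180,150,400,330),3)
print(o["position"],o["orientation"],o["wrist_force"],o["wrist_torque"],o["finger_force"])
E
```

```text
[ 476.84848106 -180.57837725  115.94476064] [3.1095623  0.43355054 0.00487188] [-3.98011828  1.0107095  22.62499078] [0.14414555 0.70476703 0.00324006] 11.554169431328773
```

View pics/w4.png

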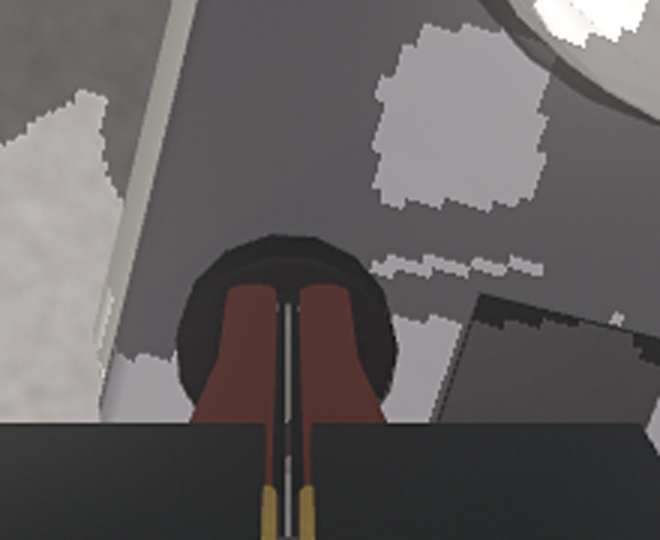

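Emit:
{"method": "apply_moves", "body": {
  "series": [
    {"dx": -2,"dy": 0,"dz": 1,"turn": 0},
    {"dx": -2,"dy": 0,"dz": 1,"turn": 0},
    {"dx": -2,"dy": 0,"dz": 1,"turn": 0}
  ]
}}

```text
clock: 4.3
position: [476.7, -180.7, 115.9]
orientation: [3.11, 0.432, 0.011]
wrist_force: [0.4, 6.9, 28.0]
gripper_width: 0.5
finger_force: 13.9
```

Emit:
{"method": "apply_moves", "body": {
  "series": [
    {"dx": 0,"dy": 0,"dz": -5,"turn": 0},
    {"dx": 0,"dy": 0,"dz": -5,"turn": 0},
    {"dx": 0,"dy": 0,"dz": -5,"turn": 0},
    {"dx": 0,"dy": 0,"dz": -5,"turn": 0}
  ]
}}

```text
clock: 4.63
position: [474.3, -180.7, 118.0]
orientation: [3.111, 0.434, 0.003]
wrist_force: [2.8, -0.7, 3.6]
gripper_width: 0.4
finger_force: 1.9
```

Emit:
{"method": "apply_moves", "body": {
  "series": [
    {"dx": 0,"dy": 0,"dz": -2,"turn": 0},
    {"dx": 0,"dy": 0,"dz": -2,"turn": 0},
    {"dx": 0,"dy": 0,"dz": -2,"turn": 0}
  ]
}}

```text
clock: 4.88
position: [473.3, -180.5, 119.5]
orientation: [-3.111, -0.433, 0.0]
wrist_force: [1.6, -0.2, 4.2]
gripper_width: 0.6
finger_force: 1.5
```

Emit:
{"method": "apply_moves", "body": {
  "series": [
    {"dx": 0,"dy": 0,"dz": -2,"turn": 0},
    {"dx": 0,"dy": 0,"dz": -2,"turn": 0},
    {"dx": 0,"dy": 0,"dz": -2,"turn": 0}
  ]
}}

```text
clock: 5.13
position: [472.9, -180.4, 121.5]
orientation: [-3.111, -0.433, 0.001]
wrist_force: [1.3, 0.5, 1.4]
gripper_width: 0.7
finger_force: 0.9
```

Emit:
{"method": "apply_moves", "body": {
  "series": [
    {"dx": 0,"dy": 0,"dz": -2,"turn": 0},
    {"dx": 0,"dy": 0,"dz": -2,"turn": 0},
    {"dx": 0,"dy": 0,"dz": -2,"turn": 0}
  ]
}}

```text
clock: 5.38
position: [472.7, -180.3, 123.4]
orientation: [-3.111, -0.433, 0.002]
wrist_force: [1.1, 0.4, -0.5]
gripper_width: 0.7
finger_force: 0.0
```

The force fell from 4 N to zero over about 6 mm of lift. That means the button went fully down and came back up, with contact reading about 4 mm high in z. I'll lift and look at the socket.

Emit:
{"method": "apply_moves", "body": {
  "series": [
    {"dx": 0,"dy": 0,"dz": -30,"turn": 0},
    {"dx": 10,"dy": 0,"dz": -70,"turn": 0},
    {"dx": 20,"dy": 0,"dz": -100,"turn": 0},
    {"dx": 20,"dy": 0,"dz": -110,"turn": 0},
    {"dx": 20,"dy": 0,"dz": -110,"turn": 0},
    {"dx": 20,"dy": 0,"dz": -110,"turn": 0}
  ],
  "claw": 0
}}

```text
clock: 5.88
position: [491.8, -174.8, 233.0]
orientation: [-3.111, -0.434, 0.001]
wrist_force: [0.1, -0.1, 0.4]
gripper_width: 36.9
finger_force: 0.0
```

```bash
python3 - <<'E'
from h import *
o=env.get_obs();p=viewer.get_image("wrist");save(p,"w5.png",None,1.42)
print(o["position"],o["orientation"])
for k,z in {"reset_button_top":118,"socket":128,"notch":128,"mill":0}.items():
    for r in models.place_of(p,k)[:3]:
        if r["p"]>.15: print(k,round(r["p"],2),np.round(r["pixel"],1),np.round(hit(p,r["pixel"],z,o),1))
E
```

```text
[ 491.79964493 -174.80061067  232.99406127] [-3.11119519e+00 -4.33620096e-01  1.24363709e-03]
reset_button_top 0.77 [277.  228.8] [ 473.3 -180.3  118. ]
socket 0.69 [382.8 112.6] [ 576.9 -225.9  128. ]
notch 0.81 [357.1  60.1] [ 603.9 -198.   128. ]
mill 0.75 [338.7 135.7] [ 549.1 -225.     0. ]
```

View pics/w5.png

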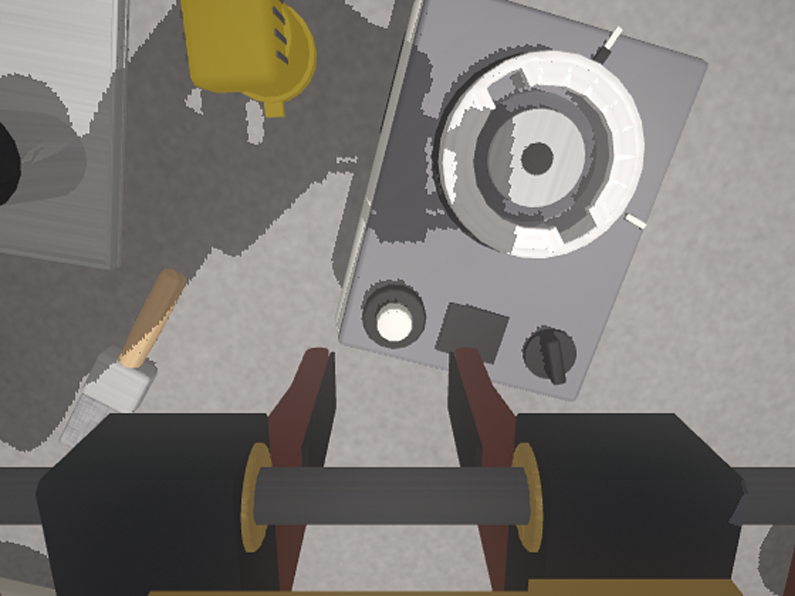

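The socket collar is centred near (543,154), its notches near (515,78) and (575,228), and the button is at (394,322). I'll fit the mill pose from these points.

```bash
cat > fit.py <<'E'
from h import *
from scipy.optimize import least_squares
o=dict(position=[491.8,-174.8,233.0],orientation=[-3.11119519,-0.43362,0.00124])
p=viewer.get_image("wrist")
s=1.42
P=[(-72,47,118,394,322),(-105,80,100,340,342),(-105,-80,100,577,400),(105,-80,100,706,62),(30,0,128,543,154),(30,0,116,537,158),(30+38*.707,38*.707,128,515,78),(30-38*.707,-38*.707,128,575,229)]
def w(v,q): c,sn=np.cos(v[2]),np.sin(v[2]); return [v[0]+c*q[0]-sn*q[1],v[1]+sn*q[0]+c*q[1],q[2]+v[3]]
def f(v): return np.array([np.array(proj(p,w(v,q),o))-np.array(q[3:])/s for q in P]).ravel()
for fz in (0,1):
    r=least_squares((lambda v:f(v)) if fz else (lambda v:f([*v[:3],0])),[547,-225,0,0],loss="soft_l1")
    v=r.x if fz else [*r.x[:3],0]
    print(np.round(v,3),np.round(f(v).reshape(-1,2),1).tolist());print("socket",np.round(w(v,(30,0,128)),1),"button",np.round(w(v,(-72,47,118)),1))
E
python3 fit.py
```

```text
[ 5.48040e+02 -2.25687e+02 -5.00000e-03  0.00000e+00] [[-1.9, -2.2], [-13.0, 2.7], [0.0, 10.3], [16.9, -5.2], [0.9, 2.5], [0.5, -0.7], [-3.3, 3.8], [0.7, -1.7]]
socket [ 578.  -225.8  128. ] button [ 476.3 -178.3  118. ]
[ 5.47727e+02 -2.31536e+02  1.20000e-02 -2.02720e+01] [[6.0, -6.4], [-2.2, -1.6], [0.9, 0.7], [6.4, -0.8], [0.0, 4.3], [0.0, 1.0], [-3.2, 10.1], [-0.9, -3.7]]
socket [ 577.7 -231.2  107.7] button [ 475.2 -185.4   97.7]
```

```bash
cat >> fit.py <<'E'
print("--")
a,b,c=[hit(p,(q[3]/s,q[4]/s),100,o) for q in P[1:4]]
print("yaws",np.arctan2(*(a-b)[[1,0]])-np.pi/2,np.arctan2(*(c-b)[[1,0]]),np.linalg.norm(a-b),np.linalg.norm(c-b))
k=hit(p,(550/s,350/s),114,o);bt=hit(p,(394/s,323/s),118,o);print("knob-button",k,bt,np.arctan2(*(bt-k)[[1,0]])-np.pi/2)
P=[P[0]]+P[4:]
r=least_squares(lambda v:f([*v[:3],0]),[547,-225,0]);v=[*r.x,0]
print(np.round(v,3),np.round(f(v).reshape(-1,2),1).tolist());print("socket",np.round(w(v,(30,0,128)),1))
E
python3 fit.py|sed -n '/--/,$p'
```

```text
--
yaws 0.02045415834919262 0.02839168147118072 146.63045356595256 194.42210799769884
knob-button [ 481.69354113 -268.89327142  114.        ] [ 474.44589184 -180.35100535  118.        ] 0.08167316328672025
[ 5.48494e+02 -2.26026e+02 -4.00000e-03  0.00000e+00] [[-1.2, -2.5], [1.5, 1.9], [1.1, -1.2], [-2.7, 3.3], [1.4, -2.2]]
socket [ 578.5 -226.2  128. ]
```

Emit:
{"method": "apply_moves", "body": {
  "series": [
    {"dx": 13,"dy": -20,"dz": 0,"turn": -0.11},
    {"dx": 26,"dy": -41,"dz": 0,"turn": -0.22},
    {"dx": 39,"dy": -62,"dz": 0,"turn": -0.33},
    {"dx": 52,"dy": -83,"dz": 0,"turn": -0.44},
    {"dx": 65,"dy": -104,"dz": 0,"turn": -0.55},
    {"dx": 78,"dy": -125,"dz": 0,"turn": -0.66},
    {"dx": 91,"dy": -146,"dz": 0,"turn": -0.77},
    {"dx": 104,"dy": -167,"dz": 0,"turn": -0.88},
    {"dx": 117,"dy": -188,"dz": 0,"turn": -0.99},
    {"dx": 130,"dy": -209,"dz": 0,"turn": -1.1},
    {"dx": 143,"dy": -230,"dz": 0,"turn": -1.21},
    {"dx": 150,"dy": -243,"dz": 0,"turn": -1.29}
  ],
  "claw": 0
}}

```text
clock: 7.23
position: [570.9, 101.8, 233.2]
orientation: [-2.218, -2.224, -0.0]
wrist_force: [-0.3, 0.8, 0.8]
gripper_width: 87.7
finger_force: 0.0
```

Emit:
{"method": "apply_moves", "body": {
  "series": [
    {"dx": 0,"dy": 0,"dz": 0,"turn": 0},
    {"dx": 0,"dy": 0,"dz": 0,"turn": 0}
  ]
}}

```text
clock: 7.4
position: [570.2, 100.1, 233.1]
orientation: [-2.226, -2.216, 0.002]
wrist_force: [-0.3, -0.7, 0.1]
gripper_width: 87.8
finger_force: 0.0
```

```bash
python3 - <<'E'
from h import *
o=env.get_obs();p=viewer.get_image("wrist");save(p,"w6.png",None,1.42)
np.savez("w6.npz",pos=o["position"],ori=o["orientation"])
print(o["position"],o["orientation"])
for k,z in {"cup_grip":92,"cup_lug":11.5,"canister_mid":51,"jar_mid":37}.items():
    for r in models.place_of(p,k)[:3]:
        if r["p"]>.15: print(k,round(r["p"],2),np.round(r["pixel"],1),np.round(hit(p,r["pixel"],z,o),1))
E
```

```text
[570.21562066 100.14052291 233.06900105] [-2.22579005e+00 -2.21647369e+00  1.53610454e-03]
cup_grip 0.92 [268.6 121.4] [565.6 160.6  92. ]
cup_grip 0.72 [307.4 359.5] [599.8 -57.   92. ]
cup_lug 0.6 [327.6 304.5] [628.9 -45.9  11.5]
jar_mid 0.82 [158.3  49.6] [468.1 220.   37. ]
```

View pics/w6.png

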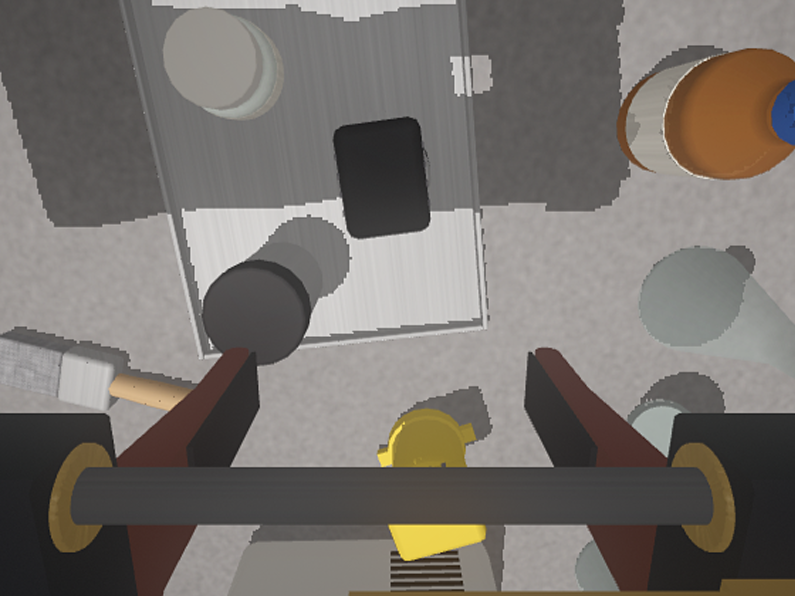

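The cup shows its black rectangular grip, corners (335,128), (417,117), (430,228) and (349,238). The round canister lid is at (256,312) and the yellow look-alike at (430,500).

```bash
python3 - <<'E'
from h import *
d=np.load("w6.npz");o=dict(position=d["pos"],orientation=d["ori"])
p=viewer.get_image("wrist");g=p["frame"].max(2)
m=((g<75)*255).astype(np.uint8)[75:175,225:312]
n,l,st,ce=cv2.connectedComponentsWithStats(m);i=1+st[1:,4].argmax();ys,xs=np.where(l==i)
rc=cv2.minAreaRect(np.c_[xs+225,ys+75].astype(np.float32));print(rc)
C=np.array([hit(p,q,109,o) for q in cv2.boxPoints(rc)]);print(np.round(C,1),"centre",C.mean(0))
E=[C[1]-C[0],C[2]-C[1]];print([ (np.linalg.norm(e),np.arctan2(e[1],e[0])) for e in E])
R0=R.from_rotvec(o["orientation"]).as_matrix();print("tool yaw",np.arctan2(R0[1,0],R0[0,0]))
E
```

```text
((269.82000732421875, 122.73999786376953), (80.61017608642578, 64.2052993774414), 81.8698959350586)
[[540.  185.4 109. ]
 [585.7 191.4 109. ]
 [594.9 134.2 109. ]
 [546.7 127.5 109. ]] centre [566.83375955 159.62062124 109.        ]
[(np.float64(46.08691285273216), np.float64(0.1301905773855956)), (np.float64(57.94029795252878), np.float64(-1.4114646485378985))]
tool yaw 1.5666021046792846
```

Emit:
{"method": "apply_moves", "body": {
  "series": [
    {"dx": 25,"dy": -1,"dz": 0,"turn": -0.08},
    {"dx": 48,"dy": -3,"dz": 10,"turn": -0.145},
    {"dx": 59,"dy": -3,"dz": 30,"turn": -0.145},
    {"dx": 59,"dy": -3,"dz": 60,"turn": -0.145},
    {"dx": 59,"dy": -3,"dz": 90,"turn": -0.145},
    {"dx": 59,"dy": -3,"dz": 120,"turn": -0.145},
    {"dx": 59,"dy": -3,"dz": 145,"turn": -0.145},
    {"dx": 59,"dy": -3,"dz": 158,"turn": -0.145},
    {"dx": 59,"dy": -3,"dz": 158,"turn": -0.145},
    {"dx": 59,"dy": -3,"dz": 158,"turn": -0.145}
  ]
}}

```text
clock: 8.53
position: [567.8, 158.4, 75.8]
orientation: [-2.06, -2.371, 0.001]
wrist_force: [1.1, 0.2, -0.4]
gripper_width: 88.1
finger_force: 0.0
```

Emit:
{"method": "apply_moves", "body": {
  "series": [
    {"dx": 0,"dy": 0,"dz": 0,"turn": 0},
    {"dx": 0,"dy": 0,"dz": 0,"turn": 0},
    {"dx": 0,"dy": 0,"dz": 0,"turn": 0},
    {"dx": 0,"dy": 0,"dz": 0,"turn": 0},
    {"dx": 0,"dy": 0,"dz": 0,"turn": 0},
    {"dx": 0,"dy": 0,"dz": 0,"turn": 0},
    {"dx": 0,"dy": 0,"dz": 0,"turn": 0},
    {"dx": 0,"dy": 0,"dz": 0,"turn": 0},
    {"dx": 0,"dy": 0,"dz": 0,"turn": 0},
    {"dx": 0,"dy": 0,"dz": 0,"turn": 0}
  ],
  "claw": 255,
  "newtons": 45
}}

```text
clock: 9.37
position: [567.1, 158.7, 76.0]
orientation: [-2.059, -2.372, 0.002]
wrist_force: [-2.5, -1.4, 5.7]
gripper_width: 45.7
finger_force: 46.6
```

Emit:
{"method": "apply_moves", "body": {
  "series": [
    {"dx": 0,"dy": 0,"dz": -10,"turn": 0},
    {"dx": 0,"dy": 0,"dz": -35,"turn": 0},
    {"dx": 0,"dy": 0,"dz": -65,"turn": 0},
    {"dx": 0,"dy": 0,"dz": -95,"turn": 0},
    {"dx": 0,"dy": 0,"dz": -125,"turn": 0},
    {"dx": 0,"dy": 0,"dz": -155,"turn": 0},
    {"dx": 0,"dy": 0,"dz": -175,"turn": 0},
    {"dx": 0,"dy": 0,"dz": -185,"turn": 0},
    {"dx": 0,"dy": 0,"dz": -185,"turn": 0}
  ]
}}

```text
clock: 10.12
position: [568.9, 159.0, 263.2]
orientation: [2.058, 2.37, 0.006]
wrist_force: [0.3, 0.0, -1.9]
gripper_width: 46.0
finger_force: 46.4
```

Emit:
{"method": "apply_moves", "body": {
  "series": [
    {"dx": -25,"dy": -3,"dz": 0,"turn": 0.06},
    {"dx": -60,"dy": -7,"dz": 0,"turn": 0.14},
    {"dx": -95,"dy": -11,"dz": 0,"turn": 0.22},
    {"dx": -130,"dy": -15,"dz": 0,"turn": 0.3},
    {"dx": -165,"dy": -19,"dz": 0,"turn": 0.38},
    {"dx": -200,"dy": -23,"dz": 0,"turn": 0.46},
    {"dx": -235,"dy": -27,"dz": 0,"turn": 0.54},
    {"dx": -270,"dy": -31,"dz": 0,"turn": 0.62},
    {"dx": -305,"dy": -35,"dz": 0,"turn": 0.7},
    {"dx": -335,"dy": -38,"dz": 0,"turn": 0.78},
    {"dx": -365,"dy": -41,"dz": 0,"turn": 0.86},
    {"dx": -383,"dy": -43,"dz": 0,"turn": 0.91}
  ]
}}

```text
clock: 11.12
position: [577.8, -229.2, 258.2]
orientation: [-2.895, -1.217, 0.004]
wrist_force: [0.3, 0.3, -3.5]
gripper_width: 45.7
finger_force: 44.8
```

Emit:
{"method": "apply_moves", "body": {
  "series": [
    {"dx": 0,"dy": 0,"dz": 15,"turn": 0},
    {"dx": 0,"dy": 0,"dz": 30,"turn": 0},
    {"dx": 0,"dy": 0,"dz": 40,"turn": 0},
    {"dx": 0,"dy": 0,"dz": 40,"turn": 0},
    {"dx": 0,"dy": 0,"dz": 40,"turn": 0}
  ]
}}

```text
clock: 11.53
position: [578.1, -226.0, 219.1]
orientation: [-2.89, -1.226, 0.004]
wrist_force: [0.1, 0.4, -2.8]
gripper_width: 46.0
finger_force: 44.8
```

```bash
python3 - <<'E'
from h import *
o=env.get_obs();R0=R.from_rotvec(o["orientation"]).as_matrix();print(o["position"],"yaw",np.arctan2(R0[1,0],R0[0,0]),o["gripper_width"],o["wrist_force"],o["q"])
p=viewer.get_image("wrist")
q=viewer.get_image("scene")
a=cv2.resize(p["frame"],(480,360));b=cv2.resize(q["frame"][120:260,120:307],(480,360),interpolation=cv2.INTER_CUBIC)
for k,z in {"socket":128,"notch":128,"cup_grip":180,"cup_lug":99}.items():
  for n,i in(("w",p),("s",q)):
    for r in models.place_of(i,k)[:2]:
        if r["p"]>.3: print(n,k,round(r["p"],2),np.round(r["pixel"],1),np.round(hit(i,r["pixel"],z,o),1))
cv2.imwrite("pics/w7.png",cv2.cvtColor(np.vstack([a[:,:],b])[:, :],cv2.COLOR_RGB2BGR)[:,:]) 
cv2.imwrite("pics/w7.png",cv2.resize(cv2.cvtColor(np.hstack([a,b]),cv2.COLOR_RGB2BGR),(800,300)))
E
```

```text
[ 578.14622675 -225.95565062  219.06001507] yaw 0.8021106310379319 46.03203233089988 [ 0.08585288  0.42366457 -2.81874083] [-3.91740158e-01  4.22335513e-01  1.64033518e+00 -1.44066075e-05
  1.08216623e+00  3.76954137e-01]
s socket 0.86 [178.7 185.6] [ 562.1 -235.6  128. ]
s socket 0.42 [160.5 254.6] [ 857.1 -137.1  128. ]
w notch 0.62 [133.9 261.6] [ 479.  -180.2  128. ]
w notch 0.59 [274.  161.1] [ 602.8 -198.3  128. ]
s notch 0.58 [182.8 196.2] [ 610.5 -200.5  128. ]
w cup_grip 0.85 [135.5  16.4] [609.3 -96.1 180. ]
w cup_grip 0.84 [276.9 289.1] [ 557.3 -248.2  180. ]
s cup_grip 0.96 [234.3 214.2] [729.7  -9.3 180. ]
s cup_grip 0.95 [414.3 222.3] [643.4 389.9 180. ]
s cup_lug 0.8 [419.4 249.2] [628.1 412.1  99. ]
s cup_lug 0.79 [381.9 302.5] [839.4 351.2  99. ]
```

View pics/w7.png

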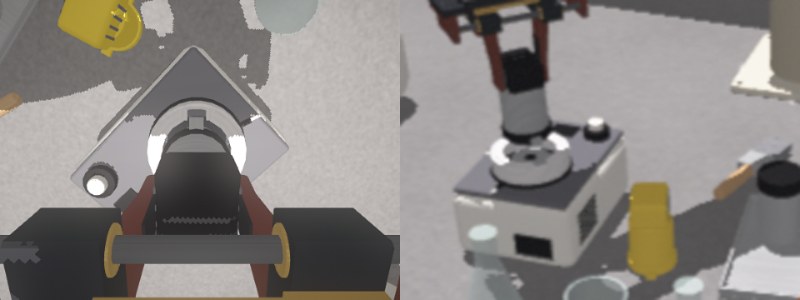

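The cup is held upright over the socket and its forward lug (196,120) lines up with the far notch. I'll lower it with force checks.

Emit:
{"method": "apply_moves", "body": {
  "series": [
    {"dx": 0,"dy": 0,"dz": 8,"turn": 0},
    {"dx": 0,"dy": 0,"dz": 16,"turn": 0},
    {"dx": 0,"dy": 0,"dz": 20,"turn": 0},
    {"dx": 0,"dy": 0,"dz": 23,"turn": 0},
    {"dx": 0,"dy": 0,"dz": 23,"turn": 0}
  ]
}}

```text
clock: 12.45
position: [578.3, -226.3, 196.3]
orientation: [-2.891, -1.225, 0.002]
wrist_force: [0.2, 0.1, -3.3]
gripper_width: 45.9
finger_force: 44.8
```

Emit:
{"method": "apply_moves", "body": {
  "series": [
    {"dx": 0,"dy": 0,"dz": 3,"turn": 0},
    {"dx": 0,"dy": 0,"dz": 6,"turn": 0},
    {"dx": 0,"dy": 0,"dz": 6,"turn": 0}
  ]
}}

```text
clock: 12.7
position: [578.8, -226.4, 191.1]
orientation: [-2.892, -1.226, 0.001]
wrist_force: [-0.0, 0.7, -3.9]
gripper_width: 45.7
finger_force: 44.8
```

Emit:
{"method": "apply_moves", "body": {
  "series": [
    {"dx": 0,"dy": 0,"dz": 2,"turn": 0},
    {"dx": 0,"dy": 0,"dz": 4,"turn": 0},
    {"dx": 0,"dy": 0,"dz": 4,"turn": 0}
  ]
}}

```text
clock: 12.95
position: [579.2, -226.6, 187.7]
orientation: [2.892, 1.226, 0.001]
wrist_force: [0.8, 1.1, 0.2]
gripper_width: 46.0
finger_force: 44.9
```

Emit:
{"method": "apply_moves", "body": {
  "series": [
    {"dx": 0,"dy": 0,"dz": 2,"turn": 0},
    {"dx": 0,"dy": 0,"dz": 2,"turn": 0},
    {"dx": 0,"dy": 0,"dz": 2,"turn": 0}
  ]
}}

```text
clock: 13.2
position: [579.4, -226.7, 186.2]
orientation: [2.892, 1.226, 0.001]
wrist_force: [-0.4, 0.8, 1.5]
gripper_width: 45.9
finger_force: 44.8
```

Emit:
{"method": "apply_moves", "body": {
  "series": [
    {"dx": 0,"dy": 0,"dz": 2,"turn": 0},
    {"dx": 0,"dy": 0,"dz": 4,"turn": 0},
    {"dx": 0,"dy": 0,"dz": 5,"turn": 0},
    {"dx": 0,"dy": 0,"dz": 5,"turn": 0}
  ]
}}

```text
clock: 13.53
position: [579.5, -226.7, 181.1]
orientation: [2.892, 1.226, 0.001]
wrist_force: [-0.6, 0.5, 5.5]
gripper_width: 45.8
finger_force: 44.9
```

Emit:
{"method": "apply_moves", "body": {
  "series": [
    {"dx": 0,"dy": 0,"dz": 2,"turn": 0},
    {"dx": 0,"dy": 0,"dz": 2,"turn": 0},
    {"dx": 0,"dy": 0,"dz": 2,"turn": 0}
  ]
}}

```text
clock: 13.78
position: [579.4, -226.6, 179.5]
orientation: [2.892, 1.226, 0.001]
wrist_force: [-1.3, 0.9, 6.6]
gripper_width: 45.8
finger_force: 45.0
```

Emit:
{"method": "apply_moves", "body": {
  "series": [
    {"dx": 0,"dy": 0,"dz": 0,"turn": 0.1},
    {"dx": 0,"dy": 0,"dz": 0,"turn": 0.2},
    {"dx": 0,"dy": 0,"dz": 0,"turn": 0.3},
    {"dx": 0,"dy": 0,"dz": 0,"turn": 0.4},
    {"dx": 0,"dy": 0,"dz": 0,"turn": 0.5},
    {"dx": 0,"dy": 0,"dz": 0,"turn": 0.5}
  ]
}}

```text
clock: 14.28
position: [579.5, -226.5, 179.5]
orientation: [3.107, 0.464, 0.002]
wrist_force: [-1.2, 2.2, 7.2]
gripper_width: 45.6
finger_force: 45.0
```

```bash
python3 - <<'E'
from h import *
o=env.get_obs();print({k:np.round(v,3) for k,v in o.items()})
E
```

```text
{'clock': np.float64(14.283), 'q': array([-0.392,  0.468,  1.669,  0.   ,  1.003,  0.882]), 'qvel': array([ 0.   , -0.   ,  0.002,  0.001, -0.001, -0.136]), 'joint_efforts': array([ -0.84 , -51.012, -23.766,  -0.132,  -0.452,   1.386]), 'position': array([ 579.498, -226.481,  179.477]), 'orientation': array([3.107e+00, 4.640e-01, 2.000e-03]), 'wrist_force': array([-1.151,  2.227,  7.192]), 'wrist_torque': array([0.154, 0.147, 0.088]), 'finger_force': np.float64(44.968), 'gripper_width': np.float64(45.647)}
```

Emit:
{"method": "apply_moves", "body": {
  "series": [
    {"dx": 0,"dy": 0,"dz": 0,"turn": 0.1},
    {"dx": 0,"dy": 0,"dz": 0,"turn": 0.2},
    {"dx": 0,"dy": 0,"dz": 0,"turn": 0.3},
    {"dx": 0,"dy": 0,"dz": 0,"turn": 0.4},
    {"dx": 0,"dy": 0,"dz": 0,"turn": 0.5},
    {"dx": 0,"dy": 0,"dz": 0,"turn": 0.6},
    {"dx": 0,"dy": 0,"dz": 0,"turn": 0.7},
    {"dx": 0,"dy": 0,"dz": 0,"turn": 0.8},
    {"dx": 0,"dy": 0,"dz": 0,"turn": 0.9},
    {"dx": 0,"dy": 0,"dz": 0,"turn": 1.0},
    {"dx": 0,"dy": 0,"dz": 0,"turn": 1.0},
    {"dx": 0,"dy": 0,"dz": 0,"turn": 1.0}
  ]
}}

```text
clock: 15.28
position: [579.1, -228.3, 179.6]
orientation: [2.95, -1.073, 0.003]
wrist_force: [-2.4, -5.8, 7.3]
gripper_width: 46.1
finger_force: 44.8
```

```bash
python3 - <<'E'
from h import *
o=env.get_obs();print({k:np.round(v,3) for k,v in o.items()})
R0=R.from_rotvec(o["orientation"]).as_matrix();print("yaw",np.arctan2(R0[1,0],R0[0,0]))
E
```

```text
{'clock': np.float64(15.283), 'q': array([-0.393,  0.468,  1.669, -0.003,  1.003,  1.877]), 'qvel': array([ 0.001, -0.001, -0.   , -0.001,  0.001, -0.013]), 'joint_efforts': array([  3.563, -50.991, -23.183,   2.094,  -0.3  ,   0.42 ]), 'position': array([ 579.056, -228.345,  179.627]), 'orientation': array([ 2.95 , -1.073,  0.003]), 'wrist_force': array([-2.419, -5.839,  7.325]), 'wrist_torque': array([-1.308,  0.832,  0.171]), 'finger_force': np.float64(44.842), 'gripper_width': np.float64(46.101)}
yaw -0.6976378949430504
```

Emit:
{"method": "apply_moves", "body": {
  "series": [
    {"dx": 0,"dy": 1,"dz": 0,"turn": 0.04},
    {"dx": 0,"dy": 1,"dz": 0,"turn": 0.08},
    {"dx": 0,"dy": 1,"dz": 0,"turn": 0.08},
    {"dx": 0,"dy": 1,"dz": 0,"turn": 0.08}
  ]
}}

```text
clock: 15.62
position: [578.5, -228.8, 179.6]
orientation: [2.905, -1.189, 0.002]
wrist_force: [-2.6, -4.6, 7.8]
gripper_width: 46.2
finger_force: 45.0
```

```bash
python3 - <<'E'
from h import *
o=env.get_obs();print({k:np.round(v,3) for k,v in o.items()})
R0=R.from_rotvec(o["orientation"]).as_matrix();print("yaw",np.arctan2(R0[1,0],R0[0,0]))
p=viewer.get_image("wrist");save(p,"w8.png",None,1.2)
E
```

```text
{'clock': np.float64(15.617), 'q': array([-0.395,  0.468,  1.67 , -0.003,  1.002,  1.955]), 'qvel': array([-0.   , -0.001,  0.001,  0.   , -0.001, -0.005]), 'joint_efforts': array([  2.685, -50.935, -23.276,   1.732,  -0.39 ,   0.386]), 'position': array([ 578.467, -228.763,  179.606]), 'orientation': array([ 2.905e+00, -1.189e+00,  2.000e-03]), 'wrist_force': array([-2.554, -4.635,  7.761]), 'wrist_torque': array([-0.934,  0.748,  0.316]), 'finger_force': np.float64(44.98), 'gripper_width': np.float64(46.156)}
yaw -0.7771200838396606
```

View pics/w8.png

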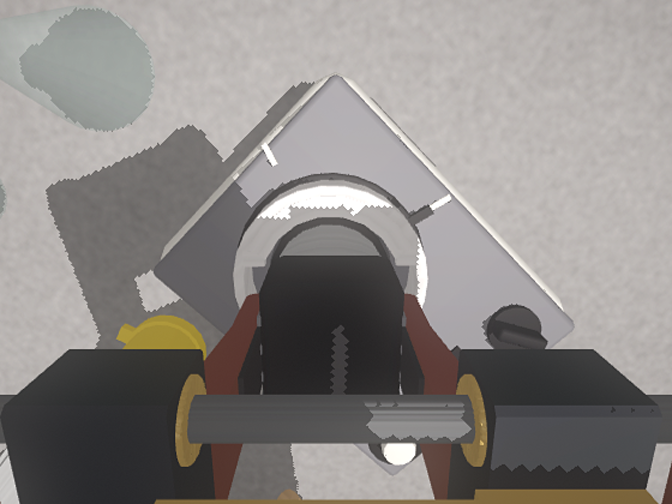

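The torque rose past the spring's 0.21 N m, so the switch is at its stop. The cup sits in the collar (333,250) and the button shows up at (398,453). I'll hold a moment and hand in.

Emit:
{"method": "apply_moves", "body": {
  "series": [
    {"dx": 0,"dy": 0,"dz": 0,"turn": 0},
    {"dx": 0,"dy": 0,"dz": 0,"turn": 0},
    {"dx": 0,"dy": 0,"dz": 0,"turn": 0},
    {"dx": 0,"dy": 0,"dz": 0,"turn": 0},
    {"dx": 0,"dy": 0,"dz": 0,"turn": 0}
  ]
}}

```text
clock: 16.08
position: [578.5, -228.8, 179.6]
orientation: [2.905, -1.189, 0.002]
wrist_force: [-2.0, -3.7, 7.1]
gripper_width: 45.7
finger_force: 45.0
```

```bash
python3 -c "
from cell import env,ticket
o=env.get_obs();print(o['wrist_torque'],o['wrist_force'],o['qvel']);print(ticket.sign_off())"
```

```text
[-0.95439353  0.70965351  0.30982801] [-1.97133278 -3.73610034  7.13142901] [ 0.00107294 -0.00074216 -0.00086325 -0.0010013  -0.00128888  0.00048754]
the job is handed in; nothing more can be done
None
```

I handed the job in at about 16 s: the reset button was pressed fully down and came back up, and the gripper is holding the cup down in the socket, turned to run against the switch stop. This is judged from wrist force, torque and the last picture; sign-off returned no verdict.

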